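# Snap a half-lap frame corner into the spring clips of a nailing jig

## Task

Load the corner nailing jig for the next frame: push the long rail with the blue band straight down into its blue-marked spring clips until it snaps fully home, its notched end at the jig's corner; then snap the short red-banded rail fully home in the red-marked clips, so that its notch closes over the long rail's at the corner. Let go of both, and leave the spare slat, glue bottle, nail tin and hammer where they are.

Things in the scene. Friction and masses are not known exactly. Their poses are not given: they have to be found in the camera images.
- jig: Corner nailing jig screwed to the bench: plywood board 270 x 220 x 18 mm (x, y, z) with an L-shaped bay of four steel spring clips. Origin at the centre of the board's underside, on the bench; z up. The long rail's line runs along jig +x (blue strip between its two clips), the short rail's along jig +y (red strip); they cross at jig_corner. No end stops along either line. Clips: see clip_a.
- rail_long: Loose pale wooden rail, 230 x 22 x 24 mm (x, y, z), about 85 g, blue band near its notched end; lies right way up on the bench. Origin at mid-length on its underside; x along it, z up. At its -x end the last 25 mm is a half-lap: upper part cut away, leaving a tongue from the underside up to 11 mm. It goes in first.
- rail_short: Loose pale wooden rail, 180 x 22 x 24 mm (x, y, z), about 85 g, red band near its notched end; lies right way up on the bench. Origin at mid-length on its underside; x along it, z up. At its -x end the last 25 mm is a half-lap: lower part cut away, leaving a tongue from 12.5 mm above the underside to the top (24 mm) that goes over the long rail's tongue. It goes in second.
- rail_long_lap (a point): Point on the long rail at the middle of its lap: on the rail's line, 104 mm to -x of its origin, underside level. Lies over jig_corner when home.
- rail_short_lap (a point): Point on the short rail at the middle of its lap: on the rail's line, 79 mm to -x of its origin, underside level. Lies over jig_corner when home.
- jig_corner (a point): Point on the jig where the two rails' centre lines cross, at seat height (38 mm above the bench); 95 mm to -x and 80 mm to -y of the jig's origin. Axes as the jig's.
- bay_long (a point): Where the long rail's origin is when home, its x axis along jig +x: midway between the blue-marked clips (centres 50 mm either side of it along jig x), on the seats, 104 mm to jig +x of jig_corner. Axes as the jig's. Pushing a rail in takes about 13 N at the peak for its two clips together, then less; once it rests on the seats the jaws snap shut over its top edges and hold it.
- bay_short (a point): Where the short rail's origin is when home, its x axis along jig +y: midway between the red-marked clips (centres 36 mm either side of it along jig y), on the seats, 79 mm to jig +y of jig_corner. Axes as the jig's.
- clip_a (a point): Middle of one clip's mouth (the long line's, nearer the corner), on the line, 82 mm above the bench; all four clips are alike. A clip is 14 mm long along the rail: a seat 38 mm above the bench, fixed cheeks 25 mm apart rising 18 mm above the seat, and outside them two sprung jaws, 44 mm over their backs, whose noses stand 16 mm apart 66 mm above the bench and flare to a 32 mm mouth.
- spare_slat: Loose spare slat of darker wood, no band and square ends, 200 x 22 x 24 mm (x, y, z), lying on the bench beside the rails; origin at the centre of its underside. Not needed: leave alone.
- glue: White glue bottle with a yellow label and red cap, 52 mm wide, 125 mm tall, standing on the jig's board inside the corner (top 143 mm above the bench); origin at the centre of its underside. Leave standing.
- nail_tin: Open round steel tin of nails, 68 mm wide, 42 mm tall, on the bench; origin at the centre of its underside. Leave alone.
- hammer: Hammer lying on the bench, 260 mm long along its x, head at +x (96 mm wide), 26 mm tall; origin under its middle. Leave alone.
There are look-alikes about, which are no part of the job. Leave any green, grey or pink look-alike of the rail_long alone.

How it is judged:
By the outcome, as a careful person would: the job done as asked, in the order asked, and still so for the second after the job is handed in, with the robot touching nothing.
It also fails if it takes over 67 s, if anything falls off the work surface, if the arm or the gripper's body presses on something with over 40 N, if the wrist force passes 120 N, or if a joint passes its speed limit or range.

## Robot

A 6-joint arm with a two-finger parallel gripper is mounted at the origin on the work surface. World frame = base frame: x ahead of the robot, y to its left, z up, the work surface at z = 0. Lengths are in m, angles in rad, forces in N, time in s.
With the tool pointing down it reaches from about 0.375 to 0.975 m from the base axis. Payload 3.8 kg.
Tool frame: the origin (TCP) lies midway between the tips of the shut fingers; the grasp point (between the pads) lies 19 mm behind it; z points along the fingers, x is the direction in which the jaws open and shut, and the axes are right-handed (so a half turn about z gives the same grasp; the last joint's range is limited). The gripper opens to 88 mm and grips with 3 to 60 N. Pads are 18 mm wide; open, the fingers measure 123 mm over their backs; the gripper's body (75 mm by 187 mm) begins 45 mm behind the grasp point.
Start: joints at [-1.234, 0.264, 1.604, -0, 1.274, -0.037], TCP at [0.246, -0.628, 0.239] pointing down, gripper open.
Joint ranges: [-2.63, 2.63], [-0.94, 2.18], [0.31, 2.57], [-1.31, 4.45], [0, 2.66], [-2.55, 2.55]. Speed limits (rad/s): [2.57, 2.57, 3.14, 3.14, 3.14, 3.14].

## Interface

Orientations are given as a unit quaternion [w, x, y, z].
In Python, from workcell import manip gives the robot as it stands. The module is installed in compiled form; this text tells all that it offers. Calls block until the motion is done:
- manip.goto(position, orientation): joint-space move of the TCP to a pose.
- manip.move_linear(position, rot=None, max_speed=0.15): straight line of the TCP; rot=None keeps the orientation; max_speed is the mean speed in m/s.
- manip.move_j(angles): joint-space move.
- manip.move_gripper(opening, strength=None): finger opening in m; strength is the grip in N (None keeps the last); returns when the fingers have stopped.
- manip.dwell(seconds).
- manip.ik(position, orientation): joint angles nearest the present ones, or None.
- manip.state(): the state.
- manip.grab_frame(name): name is "scene" or "side" or "wrist"; returns a dict with "img" (384x512x3 uint8, red, green, blue), "z_map" (384x512 float32, m along the optical axis (not along the pixel's ray), 0 where there is no reading), "intrinsics" (3x3 intrinsics, pixels), "world_from_camera" (4x4, takes a point from camera to world coordinates); the wrist camera has in their place "mount" (4x4, takes a point from camera to tool coordinates, whose origin is the TCP and whose axes are the tool frame's). Camera axes: x right, y down, z forward; pixel columns grow to the right and rows downward; lengths in m; the calibration is good to about 2 mm. A picture is of the moment at which its call begins: read the wrist's pose just before it.
A pose or a line that the arm cannot do raises manip.Unreachable and nothing moves.
- manip.close_job(): hands the job in, once; it reports no verdict.
Trained networks look in a picture, given as the dict that the camera call returned (one of the last four; its "shot" number tells which), for a name from the list of things; names that differ only in an ending like _2 or _b are one class to them, and where a whole thing is asked for, a point or a joint stands for the part that bears it (a point fixed in the world has none). Each returns a list of dicts, best first, with "conf" (0 to 1); they miss things now and then, are a little off and sometimes report something else, mostly with a low value. They report only what shows in the picture. A call takes as long as a camera call. They do not tell look-alikes from the thing itself.
- manip.spot_in(picture, query): "centre" ([x, y, z] in m, in world coordinates, good to about 4 mm: the middle of the surface that is visible of it).
The state is a dict: "t": time; "joint_pos": joint angles; "joint_velocities": joint speeds; "joint_torque": joint torques, N m; "ee_pos": TCP position; "ee_rot": TCP orientation; "contact_force": force on the tool from outside, world axes, zero at the start; "wrist_torque": the same for the moment, N m; "grip_width": finger opening in m.
Only numpy, scipy, OpenCV 4.12 (cv2) and the standard library are available. Lean on these libraries where they do the work, as an engineer would, in place of code of your own. Each camera call takes 0.05 s, during which the arm holds its last target. There are 200 camera calls.

## Working session

There is one attempt and no reset: what is moved stays moved. The work goes in short steps, each a Python script; the robot and the scene stay as the last script left them, time stands still between calls to the robot, and variables do not carry over. Pictures are saved under pics/ and viewed, about 8 in all and at most 12, crops included, and the job is handed in when it is done.

```bash
mkdir -p pics; cat > h.py <<'E'
import numpy as np, cv2, pickle
from workcell import manip
def save(n,f,up=1): cv2.imwrite(f'pics/{n}.png',cv2.cvtColor(f['img'],cv2.COLOR_RGB2BGR))
def cloud(f,M=None):
    K=f['intrinsics'];z=f['z_map'].astype(float);v,u=np.mgrid[:z.shape[0],:z.shape[1]]
    P=np.stack([(u-K[0,2])/K[0,0]*z,(v-K[1,2])/K[1,1]*z,z,np.ones_like(z)],-1)
    M=f['world_from_camera'] if M is None else M
    W=(P@M.T)[...,:3]; W[z==0]=np.nan
    return W
E
python3 - <<'E'
from h import *
s=manip.state();print(s['t'],s['ee_pos'],s['ee_rot'],s['contact_force'])
for c in('scene','side'):
    f=manip.grab_frame(c);save(c,f);pickle.dump(f,open(c+'.pkl','wb'))
    for q in['jig','rail_long','rail_short','spare_slat','glue','nail_tin','hammer','clip_a']:
        print(c,q,[(np.round(d['centre'],3).tolist(),round(d['conf'],2)) for d in manip.spot_in(f,q)])
print(manip.state()['t'])
E
python3 -c "
import cv2,numpy as np
cv2.imwrite('pics/both.png',np.vstack([cv2.imread('pics/scene.png'),cv2.imread('pics/side.png')])[:, :])"
```

```text
0.0 [ 0.24623833 -0.62774159  0.23740326] [-6.41893146e-04  8.26181333e-01 -5.63403253e-01 -8.75671590e-04] [0.68223933 0.58371312 0.66243197]
scene jig [([0.601, 0.228, 0.019], 0.73)]
scene rail_long [([0.509, -0.067, 0.02], 0.9), ([0.296, 0.191, 0.025], 0.85), ([0.252, -0.269, 0.023], 0.68), ([0.763, -0.062, 0.029], 0.67)]
scene rail_short [([0.478, -0.175, 0.024], 0.58)]
scene spare_slat [([0.528, -0.316, 0.024], 0.91)]
scene glue [([0.685, 0.298, 0.092], 0.66)]
scene nail_tin [([0.716, -0.247, 0.03], 0.89)]
scene hammer [([0.558, -0.473, 0.026], 0.85)]
scene clip_a [([0.597, 0.229, 0.014], 0.84), ([0.56, -0.478, 0.025], 0.3)]
side jig [([0.583, 0.275, 0.017], 0.61)]
side rail_long [([0.29, 0.2, 0.018], 0.9), ([0.494, -0.05, 0.016], 0.83), ([0.251, -0.257, 0.019], 0.83), ([0.757, -0.018, 0.024], 0.81), ([0.576, 0.276, 0.017], 0.22)]
side rail_short [([0.473, -0.167, 0.021], 0.81)]
side spare_slat [([0.519, -0.303, 0.022], 0.65)]
side glue [([0.675, 0.331, 0.084], 0.73)]
side nail_tin [([0.71, -0.231, 0.026], 0.54)]
side hammer [([0.525, -0.464, 0.017], 0.95)]
side clip_a [([0.578, 0.277, 0.018], 0.87)]
0.9
```

View pics/scene.png

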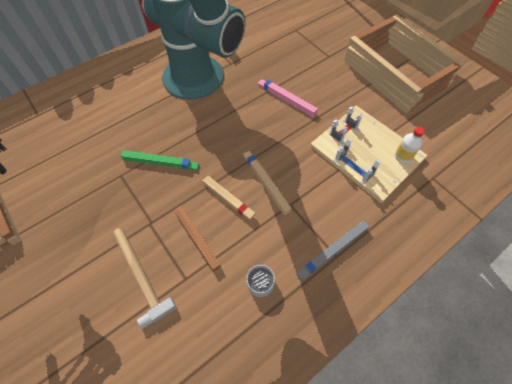

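View pics/side.png

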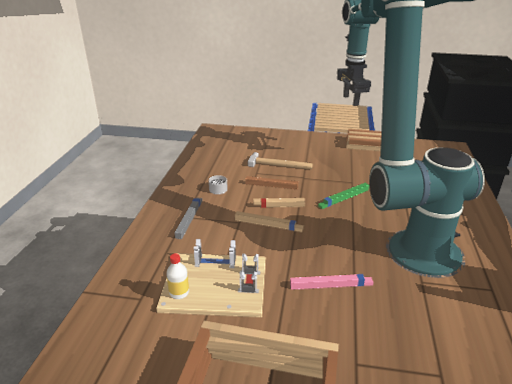

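The scene picture shows four rails with a blue band: pink (288,98), green (160,160), grey (335,250) and the pale wooden one at (267,183). The last matches the description. The short rail, with its red band, is at (228,197), and the plain slat at (198,240). Next I'll check a crop and measure.

```bash
python3 - <<'E'
from h import *
o=[]
for c in('scene','side'):
    f=pickle.load(open(c+'.pkl','rb'));W=cloud(f);im=f['img'];hsv=cv2.cvtColor(im,cv2.COLOR_RGB2HSV)
    for n,c0,r in(('long',(.505,-.06),.14),('short',(.476,-.172),.11)):
        d=np.hypot(W[...,0]-c0[0],W[...,1]-c0[1])
        m=(d<r)&(W[...,2]>.012)&(W[...,2]<.04)
        nl,lab=cv2.connectedComponents(m.astype(np.uint8));
        k=1+np.argmax([(lab==i).sum() for i in range(1,nl)]);m=lab==k
        P=W[m];R=cv2.minAreaRect(P[P[:,2]>.018][:,:2].astype(np.float32)*1000)
        hb=((hsv[...,0]>100)&(hsv[...,0]<130)) if n=='long' else ((hsv[...,0]<6)|(hsv[...,0]>174))
        b=m&hb&(hsv[...,1]>130)
        print(c,n,m.sum(),R,'z',np.percentile(P[:,2],[50,90]),'band',np.nanmedian(W[b],0),b.sum())
    P=W.reshape(-1,3);j=np.hypot(P[:,0]-.6,P[:,1]-.24)<.22
    m=j&(P[:,2]>.010)&(P[:,2]<.026);print(c,'board',cv2.minAreaRect(P[m][:,:2].astype(np.float32)*1000))
    m=(j&(P[:,2]>.07)&(P[:,2]<.095)).reshape(W.shape[:2]).astype(np.uint8)
    nl,lab,st,ce=cv2.connectedComponentsWithStats(m)
    for i in range(1,nl):
        if st[i,4]>3: print(' tall',ce[i].round(),st[i,4],W[lab==i].mean(0).round(4),)
    m=j&(P[:,2]>.1);print('glue',P[m].mean(0),P[m].max(0),P[m].min(0))
f=pickle.load(open('scene.pkl','rb'))['img']
cv2.imwrite('pics/crop.png',cv2.cvtColor(cv2.resize(f[90:240,190:440],None,fx=3.2,fy=3.2,interpolation=2),cv2.COLOR_RGB2BGR))
E
```

```text
scene long 574 ((505.997802734375, -62.73244094848633), (22.960426330566406, 204.54249572753906), 82.86553192138672) z [0.02372128 0.02571861] band [ 0.41175616 -0.05298164  0.02452278] 20
scene short 546 ((473.6217041015625, -178.80458068847656), (180.18212890625, 23.88141441345215), 11.975804328918457) z [0.02409272 0.02600094] band [ 0.5261717  -0.16955808  0.02423082] 45
scene board ((555.8341674804688, 244.51278686523438), (352.92230224609375, 224.7618408203125), 6.157773017883301)
 tall [351. 109.] 23 [0.4838 0.2706 0.0768]
 tall [360. 115.] 17 [0.5155 0.2729 0.0776]
 tall [336. 123.] 24 [0.492  0.1988 0.0765]
 tall [344. 129.] 19 [0.524  0.2015 0.0779]
 tall [408. 148.] 129 [0.6832 0.2919 0.0835]
 tall [348. 142.] 25 [0.5635 0.1796 0.0764]
 tall [341. 148.] 15 [0.5679 0.1457 0.0798]
 tall [377. 163.] 28 [0.6627 0.1901 0.0763]
 tall [370. 170.] 16 [0.667  0.1573 0.0795]
glue [0.6801098  0.30310558 0.12021423] [0.69995041 0.32490726 0.1462404 ] [0.65628534 0.287986   0.10003135]
side long 480 ((505.72613525390625, -61.910621643066406), (30.9837703704834, 206.20211791992188), 83.
[... 152 characters left out ...]
58068847656, 36.096988677978516), 11.905720710754395) z [0.02431229 0.02822728] band [ 0.52577002 -0.15959636  0.02507627] 29
side board ((557.228271484375, 245.71104431152344), (352.22393798828125, 226.8174591064453), 5.813457012176514)
 tall [197. 245.] 52 [0.6634 0.1794 0.0783]
 tall [232. 243.] 30 [0.5665 0.153  0.078 ]
 tall [231. 250.] 25 [0.5626 0.1847 0.0774]
 tall [244. 256.] 27 [0.522  0.2066 0.0789]
 tall [255. 257.] 29 [0.491  0.2029 0.0769]
 tall [241. 274.] 32 [0.5145 0.2778 0.0783]
 tall [254. 275.] 32 [0.4831 0.2745 0.0785]
 tall [177. 280.] 156 [0.6705 0.3298 0.0822]
glue [0.67496806 0.31944096 0.12086854] [0.70030041 0.33619861 0.14900101] [0.65423233 0.29920694 0.10009118]
```

View pics/crop.png

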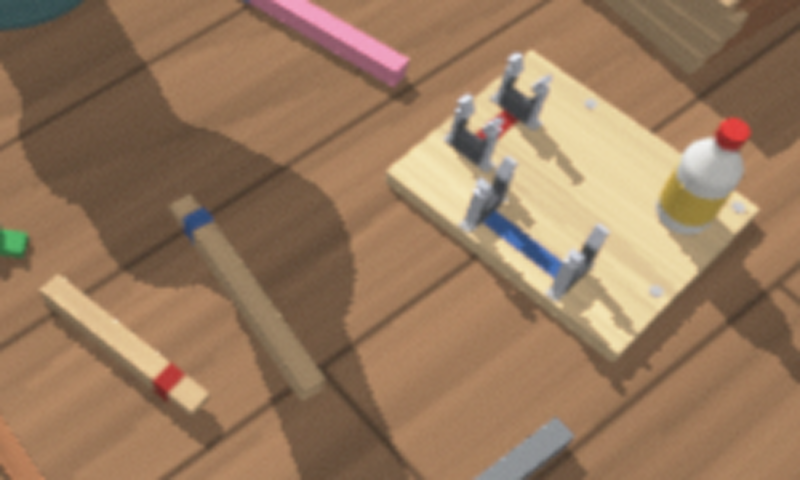

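The crop confirms the choice. The pale rail's blue band is at the end nearer the robot, and the short rail's red band is at its far (+x) end. Next I'll take close looks with the wrist camera over the jig and the long rail.

```bash
cat >> h.py <<'E'
from scipy.spatial.transform import Rotation as Ro
def Q(deg):
    c,s=np.cos(np.radians(deg)),np.sin(np.radians(deg))
    q=Ro.from_matrix(np.array([[c,s,0],[s,-c,0],[0,0,-1.]])).as_quat();return q[[3,0,1,2]]
def wrist(n):
    s=manip.state();f=manip.grab_frame('wrist');T=np.eye(4);q=s['ee_rot']
    T[:3,:3]=Ro.from_quat([q[1],q[2],q[3],q[0]]).as_matrix();T[:3,3]=s['ee_pos']
    f['M']=T@f['mount'];save(n,f);pickle.dump(f,open(n+'.pkl','wb'));return f
def st():
    s=manip.state();print('t',round(s['t'],2),'p',s['ee_pos'].round(4),'F',np.round(s['contact_force'],1),'w',round(s['grip_width'],4))
E
python3 - <<'E'
from h import *
manip.goto([.56,.19,.30],Q(96.3));st()
f=wrist('wjig');print(f['mount'].round(3),f['intrinsics'].round(1))
manip.goto([.50,-.10,.26],Q(92));st();f=wrist('wrail')
im=np.hstack([cv2.imread('pics/wjig.png'),cv2.imread('pics/wrail.png')]);cv2.imwrite('pics/w2.png',cv2.resize(im,(800,300)))
E
```

```text
t 3.98 p [0.5603 0.1893 0.2999] F [-0.2 -1.3 -0. ] w 0.0884
[[ 1.     0.001  0.    -0.001]
 [-0.001  0.958  0.287 -0.074]
 [ 0.    -0.287  0.958 -0.147]
 [ 0.     0.     0.     1.   ]] [[279.2   0.  253.4]
 [  0.  279.2 188.8]
 [  0.    0.    1. ]]
t 5.17 p [ 0.5005 -0.0995  0.2603] F [ 0.6 -0.3  0.1] w 0.088
```

View pics/w2.png

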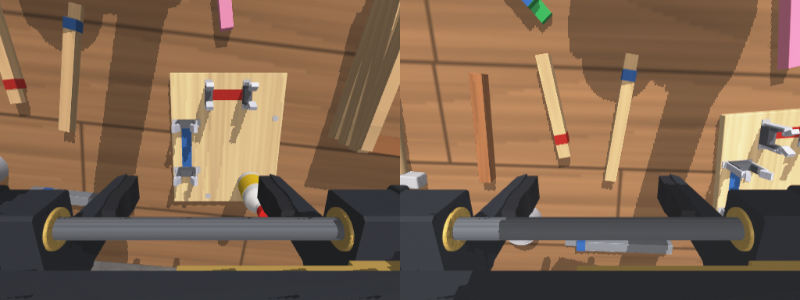

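The left half is the jig from above, with both clip pairs and their strips clear (blue around (186,150), red around (230,95)). The right half shows both rails in full: long (622,117), short (552,105).

```bash
cat >> h.py <<'E'
def rail(f,c0,r,zlo=.018,zhi=.034):
    W=cloud(f,f['M']);d=np.hypot(W[...,0]-c0[0],W[...,1]-c0[1])
    m=(d<r)&(W[...,2]>zlo)&(W[...,2]<zhi)
    nl,lab,stt,_=cv2.connectedComponentsWithStats(m.astype(np.uint8));k=1+np.argmax(stt[1:,4])
    P=W[lab==k];R=cv2.minAreaRect(P[:,:2].astype(np.float32)*1000)
    q=P[:,:2]-P[:,:2].mean(0);d=np.linalg.svd(q,full_matrices=False)[2][0];d=d*np.sign(d[np.argmax(abs(d))])
    a=q@d
    return R,np.degrees(np.arctan2(d[1],d[0])),np.median(P[:,2])
E
python3 - <<'E'
from h import *
for n in('wjig','wrail'):
    f=pickle.load(open(n+'.pkl','rb'))
    print(n,'long',rail(f,(.505,-.06),.14)); print(n,'short',rail(f,(.476,-.172),.115))
f=pickle.load(open('wjig.pkl','rb'));W=cloud(f,f['M']);P=W.reshape(-1,3)
j=(abs(P[:,0]-.6)<.17)&(P[:,1]>.08)&(P[:,1]<.37)
m=(j&(P[:,2]>.014)&(P[:,2]<.022)).reshape(W.shape[:2]).astype(np.uint8)
nl,lab,stt,_=cv2.connectedComponentsWithStats(m);k=1+np.argmax(stt[1:,4]);B=W[lab==k]
R=cv2.minAreaRect(B[:,:2].astype(np.float32)*1000);print('board',R,np.median(B[:,2]))
hsv=cv2.cvtColor(f['img'],cv2.COLOR_RGB2HSV)
for nm,hb in(('blue',(hsv[...,0]>100)&(hsv[...,0]<130)),('red',(hsv[...,0]<6)|(hsv[...,0]>174))):
    m=hb&(hsv[...,1]>130)&(j.reshape(hb.shape))&(W[...,2]<.035)&(W[...,2]>.01)&(W[...,1]<.29);S=W[m]
    print(nm,len(S),cv2.minAreaRect(S[:,:2].astype(np.float32)*1000),np.median(S[:,2]))
m=(j&(P[:,2]>.076)&(P[:,2]<.09)).reshape(W.shape[:2]).astype(np.uint8)
nl,lab,stt,ce=cv2.connectedComponentsWithStats(m)
for i in range(1,nl):
    if stt[i,4]>8: p=W[lab==i];print('tip',ce[i].round(),stt[i,4],p.mean(0).round(4),np.array(cv2.minAreaRect(p[:,:2].astype(np.float32)*1000)[0]).round(1))
E
```

```text
wjig long (((505.1409606933594, -61.86998748779297), (23.764272689819336, 204.50924682617188), 83.37647247314453), np.float64(-6.484721707139109), np.float64(0.024588764013768638))
wjig short (((497.5105895996094, -172.4760284423828), (130.8430633544922, 24.59015464782715), 10.29352855682373), np.float64(7.208085456572359), np.float64(0.02445091724724796))
wrail long (((504.5391845703125, -62.3773078918457), (22.52079963684082, 204.39569091796875), 83.36814880371094), np.float64(-6.625054591822027), np.float64(0.024768204612549638))
wrail short (((473.34637451171875, -178.68165588378906), (179.90118408203125, 22.779088973999023), 11.845032691955566), np.float64(11.81535031631173), np.float64(0.024704891990853767))
board ((597.0984497070312, 249.021484375), (269.0185241699219, 220.4436492919922), 6.265166282653809) 0.018822839443099426
blue 552 ((617.1242065429688, 170.35560607910156), (79.24629211425781, 17.839208602905273), 5.710033416748047) 0.019372535198848684
red 491 ((502.92181396484375, 238.23611450195312), (17.580856323242188, 56.70176315307617), 6.273745059967041) 0.01933152439250968
tip [269. 109.] 85 [0.4887 0.1995 0.0807] [489.1 199.7]
tip [325. 109.] 84 [0.481  0.2707 0.0807] [481.3 270.8]
tip [268. 136.] 74 [0.523  0.2033 0.0809] [522.7 203.6]
tip [324. 137.] 80 [0.5153 0.2747 0.0806] [515.4 275.1]
tip [223. 164.] 79 [0.5661 0.148  0.0805] [566.4 147.8]
tip [249. 164.] 74 [0.5622 0.1821 0.0807] [562.6 181.8]
tip [225. 232.] 64 [0.6647 0.1587 0.0806] [665.  159.2]
tip [249. 232.] 63 [0.661  0.1929 0.0805] [661.6 192.9]
tip [318. 241.] 143 [0.6625 0.2936 0.0825] [667.  293.7]
```

```bash
python3 - <<'E'
from h import *
q=Q(83.4);p=[.4923,-.0608]
manip.move_gripper(.05,60)
manip.goto(p+[.09],q);manip.move_linear(p+[.004],max_speed=.12);st()
manip.move_gripper(0.0,60);st()
manip.move_linear(p+[.15],max_speed=.2);st()
manip.goto([.6142,.1704,.135],Q(96.27));manip.dwell(.2);st()
f=wrist('hov1')
print(rail(f,(.6142,.1704),.14,.145,.165))
E
```

```text
t 7.53 p [ 0.4933 -0.0611  0.0049] F [ 0.9 -0.5 -0.7] w 0.0496
t 8.07 p [ 0.4926 -0.0608  0.0044] F [-0.9  0.3  3.3] w 0.0216
t 8.96 p [ 0.4912 -0.0606  0.1487] F [-0.4 -0.  -1.3] w 0.0215
t 10.18 p [0.6141 0.1688 0.1353] F [-0.2 -0.3 -0.5] w 0.0215
(((575.5711669921875, 169.15487670898438), (52.135894775390625, 103.724609375), 85.1617431640625), np.float64(6.202594217836685), np.float64(0.15579945887973748))
```

View pics/hov1.png

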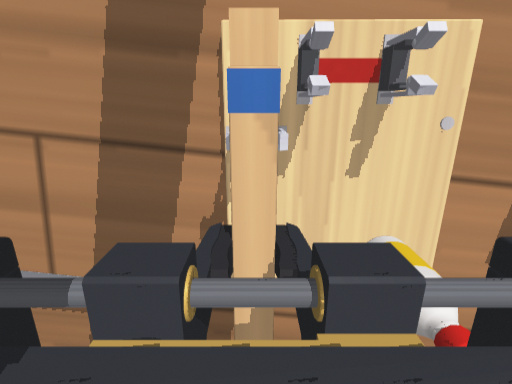

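```bash
python3 - <<'E'
from h import *
f=pickle.load(open('hov1.pkl','rb'));W=cloud(f,f['M'])
a=np.radians(6.27);d=np.array([np.cos(a),np.sin(a)]);n=np.array([-d[1],d[0]])
V=W[...,:2]-[.6142,.1704];X=V@d*1e3;Y=V@n*1e3;Z=W[...,2]*1e3
for u in(240,254,268): 
    for v in (10,12,14,30,55,60,64,66,68,70,72,80,150): print(u,v,X[v,u].round(1),Y[v,u].round(1),Z[v,u].round(1)) if u==254 else 0
for v in(30,80,150,200):
    m=(abs(Z[v]-(144 if v<60 else 156))<6)&(abs(Y[v])<16);print(v,Y[v][m].min().round(1),Y[v][m].max().round(1),X[v][m].mean().round(1))
m=(abs(Y)<16)&(abs(X)<130)
for lo,hi in((138,149),(150,162)):
    k=m&(Z>lo)&(Z<hi)&(np.arange(384)[:,None]<215);print(lo,np.percentile(X[k],[0,.5,2,98,100]).round(1),np.median(Z[k]).round(1))
for _ in range(4): st()
E
```

```text
254 10 -114.5 -2.1 142.5
254 12 -114.0 -2.1 141.4
254 14 -112.8 -2.1 143.0
254 30 -106.4 -2.1 143.7
254 55 -96.5 -2.1 142.7
254 60 -94.5 -2.1 142.2
254 64 -92.7 -2.1 142.6
254 66 -90.3 -2.1 155.2
254 68 -89.4 -2.1 156.2
254 70 -88.7 -2.1 155.4
254 72 -87.8 -2.1 156.8
254 80 nan nan nan
254 150 -55.1 -2.2 156.1
30 -13.2 8.6 -106.6
80 -13.6 8.8 -84.7
150 -13.0 8.3 -55.1
200 -13.2 8.4 -31.1
138 [-116.  -115.7 -115.4  -92.6  -92.1] 142.7
150 [-90.4 -90.2 -89.4 -25.4 -23.4] 155.8
t 10.23 p [0.6142 0.169  0.1354] F [ 0.8  0.1 -0.7] w 0.0216
t 10.23 p [0.6142 0.169  0.1354] F [ 0.8  0.1 -0.7] w 0.0216
t 10.23 p [0.6142 0.169  0.1354] F [ 0.8  0.1 -0.7] w 0.0216
t 10.23 p [0.6142 0.169  0.1354] F [ 0.8  0.1 -0.7] w 0.0216
```

```bash
python3 - <<'E'
from h import *
x,y=.6140,.1723
manip.move_linear([x,y,.10],max_speed=.1);manip.dwell(.15);st()
for z in(.088,.076,.066,.056,.048,.0425,.0405):
    manip.move_linear([x,y,z],max_speed=.05);st()
manip.dwell(.3);st()
f=wrist('in1');W=cloud(f,f['M'])
for v in(30,90,150,200): print(v,W[v,254].round(4))
E
```

```text
t 10.88 p [0.6146 0.1725 0.1007] F [-0.3  0.5 -0.6] w 0.0214
t 11.28 p [0.6134 0.1722 0.0872] F [ 0.   0.7 -0.2] w 0.0216
t 11.67 p [0.6142 0.1717 0.0759] F [ 1.4 -2.9  0.1] w 0.0214
t 12.02 p [0.6165 0.1722 0.0675] F [ 4.5 -3.6  1.5] w 0.0216
t 12.37 p [0.616  0.1722 0.0571] F [ 4.1 -3.4  3. ] w 0.0215
t 12.68 p [0.6156 0.1721 0.0489] F [ 3.3 -4.3  2.3] w 0.0214
t 12.93 p [0.6141 0.1727 0.0424] F [ 1.7 -0.   2. ] w 0.0212
t 13.18 p [0.6141 0.1728 0.0424] F [-2.9 -1.2 12.1] w 0.0215
t 13.48 p [0.6141 0.1728 0.0424] F [-2.4 -2.2 12.8] w 0.0217
30 [0.5084 0.1604 0.0493]
90 [0.5342 0.1632 0.0629]
150 [0.5598 0.1661 0.0623]
200 [0.5835 0.1687 0.0629]
```

View pics/in1.png

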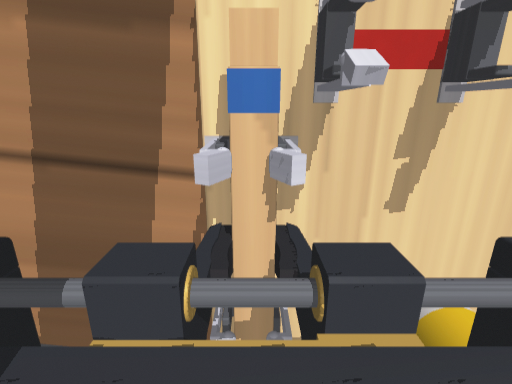

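Both top depths match the rail being seated: the rail top reads 63 mm and the tongue 49 mm. I'll release, look from above, then pick up the short rail.

```bash
python3 - <<'E'
from h import *
manip.move_gripper(.042);st()
manip.move_linear([.6141,.1725,.16],max_speed=.15);st()
manip.goto([.58,.19,.24],Q(96.27));manip.dwell(.2);st()
f=wrist('rel1');W=cloud(f,f['M'])
a=np.radians(6.27);d=np.array([np.cos(a),np.sin(a)]);n=np.array([-d[1],d[0]])
V=W[...,:2]-[.6142,.1704];X=V@d*1e3;Y=V@n*1e3;Z=W[...,2]*1e3
m=(abs(Y)<14)&(abs(X)<130)
for lo,hi in((42,54),(58,64)):
    k=m&(Z>lo)&(Z<hi);print(lo,'X',np.percentile(X[k],[0,1,99,100]).round(1),'Y',np.percentile(Y[k],[1,50,99]).round(1),np.median(Z[k]).round(1))
E
python3 -c "
import cv2;i=cv2.imread('pics/rel1.png');cv2.imwrite('pics/rel1c.png',cv2.resize(i[20:270,120:420],None,fx=2.4,fy=2.4,interpolation=2))"
```

```text
t 14.03 p [0.6135 0.1723 0.0398] F [-0.  -0.6  0.5] w 0.0421
t 14.97 p [0.6133 0.1723 0.1588] F [-0.  -0.1 -0.2] w 0.0418
t 15.62 p [0.579  0.1894 0.2373] F [-0.   0.6 -0.5] w 0.0421
42 X [-114.8 -114.8   43.4   47.7] Y [-12.8   2.4  13.1] 49.8
58 X [-89.9 -88.8 108.3 111.1] Y [-9.4  1.2 12.3] 62.8
```

View pics/rel1c.png

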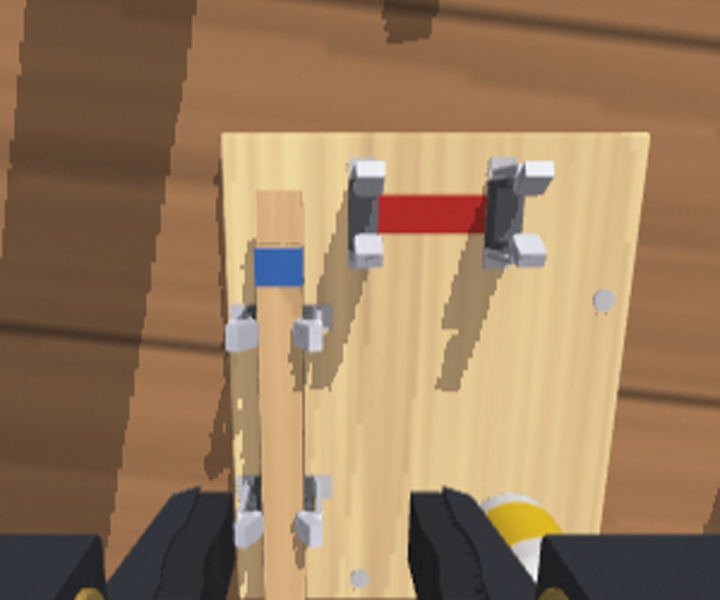

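```bash
cat >> h.py <<'E'
def tips(f):
    W=cloud(f,f['M']);m=((W[...,2]>.076)&(W[...,2]<.088)&(abs(W[...,0]-.58)<.11)&(W[...,1]>.12)&(W[...,1]<.29)).astype(np.uint8)
    nl,lab,s,ce=cv2.connectedComponentsWithStats(m);t=[]
    for i in range(1,nl):
        if s[i,4]>8:
            p=W[lab==i].mean(0);t.append(p);print('tip',ce[i].round(),s[i,4],p.round(4))
    for i in range(len(t)):
        for j in range(i):
            D=np.linalg.norm(t[i]-t[j]); 
            if D<.05: print('gap',j,i,round(D*1e3,1))
E
python3 - <<'E'
from h import *
for n in('wjig','rel1'): print(n);tips(pickle.load(open(n+'.pkl','rb')))
E
```

```text
wjig
tip [269. 109.] 85 [0.4887 0.1995 0.0807]
tip [325. 109.] 84 [0.481  0.2707 0.0807]
tip [268. 136.] 74 [0.523  0.2033 0.0809]
tip [324. 137.] 80 [0.5153 0.2747 0.0806]
tip [223. 164.] 79 [0.5661 0.148  0.0805]
tip [249. 164.] 74 [0.5622 0.1821 0.0807]
tip [225. 232.] 64 [0.6647 0.1587 0.0806]
tip [249. 232.] 63 [0.661  0.1929 0.0805]
tip [312. 246.] 56 [0.6719 0.2867 0.0817]
gap 0 2 34.5
gap 1 3 34.5
gap 2 5 44.5
gap 4 5 34.3
gap 6 7 34.4
rel1
tip [274.  92.] 120 [0.4892 0.1996 0.0806]
tip [344.  92.] 131 [0.4811 0.2707 0.0808]
tip [273. 126.] 110 [0.5231 0.2034 0.0811]
tip [341. 126.] 118 [0.5153 0.2746 0.0809]
tip [218. 160.] 104 [0.5661 0.1478 0.0808]
tip [249. 160.] 94 [0.5624 0.1818 0.0808]
tip [221. 242.] 88 [0.6648 0.1591 0.0806]
tip [250. 242.] 84 [0.6612 0.1927 0.0809]
gap 0 2 34.2
gap 1 3 34.4
gap 2 5 44.8
gap 4 5 34.2
gap 6 7 33.8
```

The blue jaws have returned to their unloaded gap (34 mm), so the long rail is home. Now the short rail.

```bash
python3 - <<'E'
from h import *
q=Q(101.8);p=[.4733,-.1787]
manip.move_gripper(.05,60)
manip.goto(p+[.10],q);manip.dwell(.15);st();s=manip.state()['ee_pos']
manip.move_linear(p+[.004],max_speed=.12);st()
manip.move_gripper(0.0,60);st()
manip.move_linear(p+[.16],max_speed=.2);st()
manip.goto([.5024,.2374,.16],Q(6.27));manip.dwell(.3);st()
f=wrist('hov2');W=cloud(f,f['M'])
a=np.radians(96.27);d=np.array([np.cos(a),np.sin(a)]);n=np.array([-d[1],d[0]])
V=W[...,:2]-[.5024,.2374];X=V@d*1e3;Y=V@n*1e3;Z=W[...,2]*1e3
k=(abs(Y)<18)&(abs(X)<130)&(Z>172)&(Z<190)&(np.arange(384)[:,None]<215)
print(k.sum(),'X',np.percentile(X[k],[0,2,98,100]).round(1),np.median(Z[k]))
for lo in(30,45,60,75):
    r=k&(X>lo)&(X<lo+8);print(lo,Y[r].min().round(1),Y[r].max().round(1)) if r.any() else 0
E
```

```text
t 17.66 p [ 0.4743 -0.1781  0.1006] F [-0.4 -0.1 -0.7] w 0.0498
t 18.61 p [ 0.4739 -0.179   0.0046] F [ 0.1 -0.   0.4] w 0.0498
t 19.15 p [ 0.4736 -0.1788  0.0044] F [-1.1  0.3  3.1] w 0.0215
t 20.08 p [ 0.4723 -0.1783  0.1586] F [ 0.1  0.6 -0.7] w 0.0217
t 22.5 p [0.5026 0.2371 0.1601] F [-0.1  0.2 -0.9] w 0.0218
7212 X [21.4 23.3 87.4 88.6] 180.39464256792002
30 -10.7 11.0
45 -10.8 11.0
60 -11.0 11.1
75 -10.9 11.1
```

View pics/hov2.png

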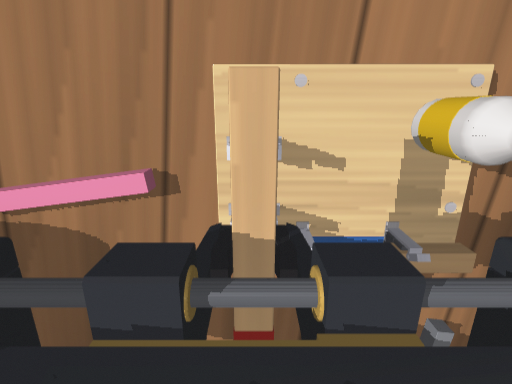

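```bash
python3 - <<'E'
from h import *
x,y=.5022,.2391
manip.move_linear([x,y,.10],max_speed=.1);manip.dwell(.15);st()
for z in(.088,.076,.066,.056,.048,.0425,.0405):
    manip.move_linear([x,y,z],max_speed=.05);st()
manip.dwell(.3);st()
f=wrist('in2');W=cloud(f,f['M'])
for v in(90,150,200): print(v,W[v,254].round(4))
a=np.radians(96.27);d=np.array([np.cos(a),np.sin(a)]);n=np.array([-d[1],d[0]])
V=W[...,:2]-[.5024,.2374];X=V@d*1e3;Y=V@n*1e3;Z=W[...,2]*1e3
k=(abs(Y)<14)&(abs(X)<130)&(Z>55)&(Z<70)&(np.arange(384)[:,None]<215)
print('X',np.percentile(X[k],[2,98,100]).round(1),np.median(Z[k]))
E
```

```text
t 23.45 p [0.503  0.2394 0.101 ] F [-0.3 -0.7 -0.6] w 0.0212
t 23.84 p [0.5016 0.2389 0.0873] F [-0.8  1.1 -0.9] w 0.0214
t 24.23 p [0.5025 0.2392 0.076 ] F [2.1 0.4 1.2] w 0.0216
t 24.58 p [0.5025 0.2396 0.0665] F [-1.4  1.2  2.3] w 0.0215
t 24.93 p [0.5024 0.2393 0.056 ] F [0.3 1.1 0.5] w 0.0217
t 25.24 p [0.5023 0.2391 0.0477] F [ 1.5  1.3 -1.1] w 0.0215
t 25.5 p [0.5025 0.239  0.0425] F [1.  0.4 2.8] w 0.0213
t 25.75 p [0.5025 0.2391 0.0424] F [-4.2 -2.2 14.5] w 0.0213
t 26.05 p [0.5026 0.2391 0.0424] F [-3.2 -0.9 15. ] w 0.0212
90 [0.4938 0.3177 0.0627]
150 [0.4966 0.2923 0.0634]
200 [0.4992 0.2687 0.0638]
X [25.4 89.4 90.6] 62.76739275792896
```

Seated; I'll release, back off and check from above.

```bash
python3 - <<'E'
from h import *
manip.move_gripper(.042);st()
manip.move_linear([.5024,.2391,.18],max_speed=.15)
manip.goto([.58,.19,.26],Q(96.27));manip.dwell(.3);st()
f=wrist('rel2');tips(f);W=cloud(f,f['M'])
def chk(o,yaw,L):
    a=np.radians(yaw);d=np.array([np.cos(a),np.sin(a)]);n=np.array([-d[1],d[0]])
    V=W[...,:2]-o;X=V@d*1e3;Y=V@n*1e3;Z=W[...,2]*1e3
    k=(abs(Y)<13.5)&(abs(X)<L/2+8)&(Z>58)&(Z<65)
    for lo in range(-L//2,L//2,20):
        r=k&(X>=lo)&(X<lo+20)
        if r.sum()>20: print(lo,'Y',np.percentile(Y[r],[2,98]).round(1),'Z',np.median(Z[r]).round(1))
    k&=abs(Y)<8;print('X',np.percentile(X[k],[0,.5,99.5,100]).round(1))
chk([.6142,.1704],6.27,230);chk([.5024,.2374],96.27,180)
im=f['img'][10:270,110:430];cv2.imwrite('pics/rel2c.png',cv2.cvtColor(cv2.resize(im,None,fx=2.3,fy=2.3,interpolation=2),cv2.COLOR_RGB2BGR))
g=manip.grab_frame('side');c=g['img'][225:330,140:300];cv2.imwrite('pics/side2.png',cv2.cvtColor(cv2.resize(c,None,fx=4.8,fy=4.8,interpolation=2),cv2.COLOR_RGB2BGR))
E
```

```text
t 26.59 p [0.5018 0.2389 0.04  ] F [-0.5  1.2 -0.2] w 0.0422
t 29.48 p [0.5799 0.1901 0.2599] F [-0.1  0.   0.4] w 0.0419
tip [272.  91.] 104 [0.4892 0.1997 0.0807]
tip [337.  91.] 109 [0.4812 0.2708 0.0807]
tip [271. 123.] 90 [0.5232 0.2033 0.0807]
tip [334. 123.] 102 [0.5154 0.2746 0.0807]
tip [220. 155.] 95 [0.5662 0.1479 0.0806]
tip [249. 155.] 94 [0.5624 0.1822 0.0808]
tip [223. 232.] 81 [0.6648 0.1588 0.0808]
tip [250. 232.] 77 [0.6608 0.1932 0.0808]
gap 0 2 34.2
gap 1 3 34.4
gap 2 5 44.5
gap 4 5 34.4
gap 6 7 34.6
-115 Y [-10.2  12.4] Z 62.7
-95 Y [-9.6 12.2] Z 63.0
-75 Y [-8.9 12. ] Z 62.8
-55 Y [-9.4 10.9] Z 62.7
-35 Y [-8.6 11.7] Z 62.8
-15 Y [-9.1 11.5] Z 62.7
5 Y [-9.3 11.4] Z 62.8
25 Y [-8.7 12.5] Z 62.9
45 Y [-9.1 11. ] Z 62.9
65 Y [-8.4 12.3] Z 62.9
85 Y [-8.7 12.1] Z 62.8
105 Y [-9. 12.] Z 62.9
X [-114.4 -114.3  112.3  113. ]
-90 Y [-9.9 10.5] Z 62.7
-70 Y [-11.   10.5] Z 62.9
-50 Y [-9.9  9.8] Z 62.7
-30 Y [-9.8 10.6] Z 62.7
-10 Y [-9.8 10.6] Z 62.7
10 Y [-9.8 10.6] Z 62.7
30 Y [-8.7  9.5] Z 62.7
50 Y [-9.8 10.6] Z 62.7
70 Y [-9.8 10.7] Z 62.7
X [-89.2 -88.8  89.1  90.2]
```

View pics/rel2c.png

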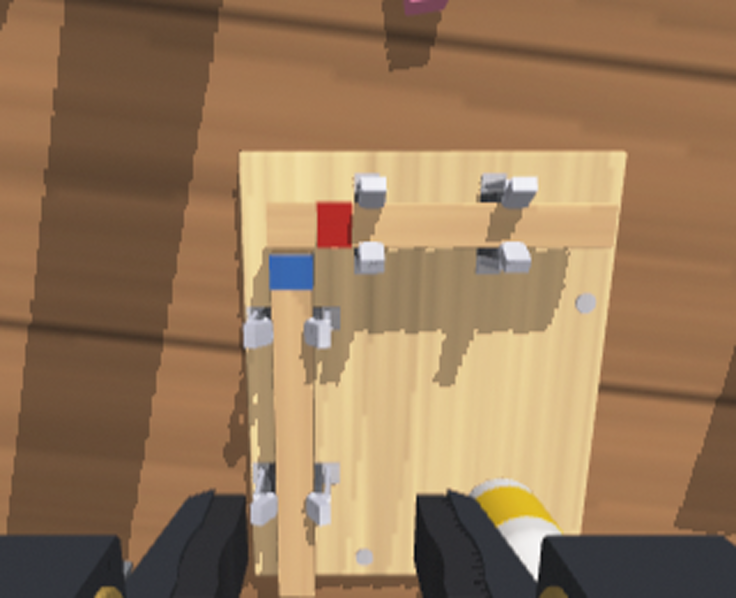

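View pics/side2.png

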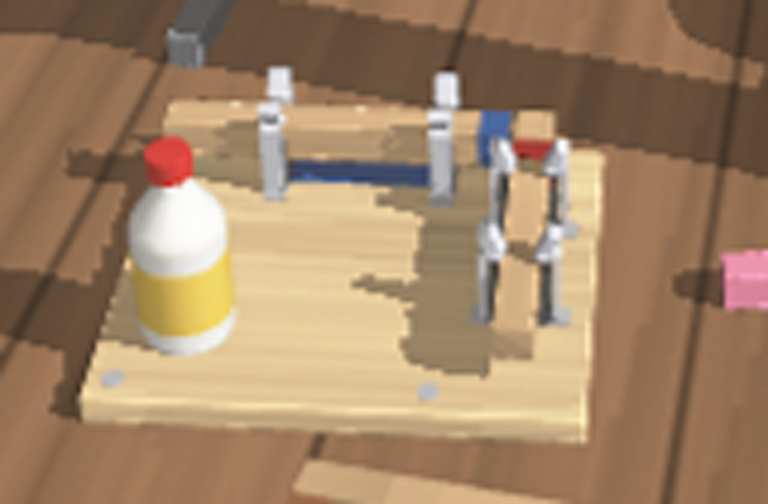

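Both rails are level on their seats (63 mm tops), every jaw is shut, the laps have closed at the corner and the glue bottle is still standing. Handing in.

```bash
python3 -c "
from h import *
st();print(manip.close_job())"
```

```text
t 29.57 p [0.5799 0.19   0.26  ] F [ 0.1 -0.1 -0.4] w 0.0421
the job is handed in; nothing more can be done
None
```

The job is done and handed in at 29.6 s. The blue-banded long rail went into its clips first, then the red-banded short rail, and the gripper has let go of both.

- **Seating:** both rail tops read about 63 mm above the bench along their whole length (62 mm expected). All four clips' jaws are back at their unloaded gap of about 34 mm.
- **Fit:** the short rail's lap lies over the long rail's at the corner, and both rails are within about 1 mm of home along their lines. The long rail reads about 1.5 mm to one side of its nominal line, roughly the limit of the play between the clip cheeks. That may be partly measuring error.
- **Forces:** the readings I took while pushing the rails in reached at most about 15 N.
- **Other things:** the glue bottle is still standing. I did not touch the slat, tin, hammer or look-alike rails, but I did not measure their positions again at the end.

No check failed.

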